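# Press home, proof-pull and open a topping shaker's lid

## Task

The lid of the clear nut shaker in the filling stand stands proud: press it down until it is fully home. Then prove that it holds: pull straight up on the wing of its dial with a smoothly rising force to about 12 newtons, keep that pull for about a second, and never go past 15 newtons. After that let the dial sink back, turn it so that its largest hole faces the spout, and let go; leave the jar, the bowl and the scoop alone.

Things in the scene. Friction and masses are not known exactly. Their poses are not given: they have to be found in the camera images.
- shaker: Clear shaker full of nuts, 100 mm wide, fixed in a steel stand (base plate 160 x 160 x 12 mm, ring 116 mm wide and 46 mm high). It cannot move. Origin: centre of the base plate's underside on the table; z up; the vertical axis of shaker, lid and dial runs through it. The lid's spout points to its -x. The shaker's white flange, 110 mm wide, has its top face 108 mm above the origin.
- lid_seat (a joint): Height (m) of the white press-fit lid above its home: 0 = fully home, its rim on the flange without a gap; it starts 8 to 14 mm up. Lid: 108 mm wide, 24 mm high, its top 132 mm above the shaker's origin when home. It slides vertically with a steady 18 N of friction, down or up, and stays where it is left; it cannot turn.
- hub_pull (a joint): Rise (m) of the spring-loaded hub that carries the dial, out of the lid: 0 = resting on the lid, stop at 20 mm. Spring 1200 N/m without preload, so 12 N lifts it 10 mm and 15 N 12.5 mm, provided that the lid stays; let go, it sinks back to 0. Hub and dial weigh 70 g. Pushing the dial down pushes the lid.
- dial (a joint): Angle (rad) of the dial about the vertical axis, counter-clockwise from above positive: 0 = largest hole exactly at the spout. It starts at 0.6 to 1.4; stops at -0.6 and 2.0. Light friction (0.06 N m) keeps it where it is left.
- wing (a point): The grip of the dial: an upright bar 70 mm long, 14 mm thick and 34 mm high across the middle of the dial's disc (92 mm wide, 6 mm thick). The point is on the vertical axis, 20 mm above the disc's top face and 14 mm below the top of the bar; with lid home and hub down it is 158 mm above the shaker's origin. Its axes turn with the dial: y along the bar, -x towards the largest hole, z up.
- large_hole (a point): Centre of the largest of the three dark round holes in the dial's disc (26, 13 and 7 mm across), on the disc's top face, 28 mm from the axis, square to the bar. The smaller two are on the other side of the bar.
- spout (a point): Tip of the open trough-shaped spout on the lid, 32 mm wide inside, 82 mm from the axis on the shaker's -x side; it rises and sinks with the lid.
- jar: Bystander: closed amber glass jar, 76 mm wide, 110 mm high. Origin: centre of its underside.
- bowl: Bystander: steel bowl, 140 mm wide, 60 mm high. Origin: centre of its underside.
- scoop: Bystander: metal scoop with a dark handle, about 180 mm long, 40 mm high, lying on the table. Origin: on its underside near the back of the pan; handle to its -x.

How it is judged:
By the outcome, as a careful person would: the job done as asked, in the order asked, and still so for the second after the job is handed in, with the robot touching nothing.
It also fails if it takes over 45 s, if anything falls off the work surface, if the arm or the gripper's body presses on something with over 40 N, if the wrist force passes 120 N, or if a joint passes its speed limit or range.

## Robot

A 6-joint arm with a two-finger parallel gripper is mounted at the origin on the work surface. World frame = base frame: x ahead of the robot, y to its left, z up, the work surface at z = 0. Lengths are in m, angles in rad, forces in N, time in s.
With the tool pointing down it reaches from about 0.425 to 0.95 m from the base axis. Payload 3.5 kg.
Tool frame: the origin (TCP) lies at the very end of the fingers, on their centre line; the grasp point (between the pads) lies 19 mm behind it (ctrl.grip_point_offset is the distance from the TCP to the grasp point, in m); z points along the fingers, y is the line along which they close (so a half turn about z gives the same grasp; the last joint's range is limited). The gripper opens to 85 mm and grips with 20 to 120 N. Pads are 22 mm wide; open, the fingers measure 114 mm over their backs; the gripper's body (76 mm by 85 mm) begins 54 mm behind the grasp point. The pads swing forward as they close: fully open they stand 13 mm farther back than shut.
Start: joints at [-1.347, 0.286, 1.577, -0, 1.279, -0.15], TCP at [0.247, -0.628, 0.231] pointing down, gripper open.
Joint ranges: [-2.77, 2.77], [-0.9, 2.22], [0.21, 2.48], [-1.53, 4.67], [0.24, 2.81], [-2.84, 2.84]. Speed limits (rad/s): [2.79, 2.79, 3.14, 3.14, 3.14, 3.14].

## Interface

Orientations are given as a unit quaternion [x, y, z, w].
In Python, from plant import ctrl gives the robot as it stands. The module is installed in compiled form; this text tells all that it offers.
- The arm moves only by the shell command python3 -m pendant 'ROWS' [OPENING] [FORCE]. ROWS is JSON, a list of rows, each an object of numbers: "dx", "dy", "dz": the shift along the tool's x, y, z in cm; "twist": the turn about the tool's z in degrees. A call has 1 to 10 rows; each row is the pose to reach, as a shift and turn from the pose commanded when the call began, along the tool's axes at that moment; what a row does not reach only later rows make up. A row lasts 1/8 s, in which the tool goes at most 62.5 mm and 10.7 degrees, less where a joint would pass 70% of its speed; a pose out of reach is approached as far as the arm can. A call with a gripper value outside its range is refused whole. OPENING is the opening in per cent of the stroke, from 0 (shut) to 100 (fully open), set as the call begins (- or left out, the last holds). The fingers move at their own pace and stop on an object; FORCE is the grip in N (left out, the last holds). Time passes only in rows, so rows that repeat a pose let the fingers close. It gives the time, the measured TCP pose, the force, the opening and the grip force at its end, in the units of the state.
- ctrl.get_state(): the state, without advancing time (a new reading comes with each control period).
- ctrl.read_camera(name): name is "side" or "top"; returns a dict with "img" (384x512x3 uint8, red, green, blue), "depth" (384x512 float32, m along the optical axis (not along the pixel's ray), 0 where there is no reading), "camera_matrix" (3x3 intrinsics, pixels), "xyz" and "rotation" of the camera in the world. Camera axes: x right, y up, looking along -z (the intrinsics and any distortion apply to the point x, -y, -z); pixel columns grow to the right and rows downward; lengths in m; the calibration is good to about 2 mm. A picture is of the moment at which its call begins.
- ctrl.sign_off(): hands the job in; it is judged then, once.
The state is a dict: "time": time; "qpos": joint angles; "dq": joint speeds; "joint_efforts": joint torques, N m; "eef_pos": TCP position; "tcp_rot": TCP orientation; "contact_force": force on the tool from outside, world axes, zero at the start; "wrist_torque": the same for the moment, N m; "opening": opening from 0.0 (shut) to 1.0 (fully open); "finger_force": force on a finger pad.
Only numpy, scipy, OpenCV 4.12 (cv2) and the standard library are available. Lean on these libraries where they do the work, as an engineer would, in place of code of your own. Each camera call takes 0.05 s, during which the arm holds its last target. There are 200 camera calls.

## Working session

There is one attempt and no reset: what is moved stays moved. The work goes in short steps, Python scripts to look and compute and a shell command to move; the robot and the scene stay as the last step left them, time stands still between calls to the robot, and variables do not carry over. Pictures are saved under pics/ and viewed, at most 10 in all, crops included, and the job is handed in when it is done.

```bash
mkdir -p pics; python3 - <<'E'
from plant import ctrl
import cv2,numpy as np
s=ctrl.get_state();print(s['time'],s['eef_pos'],s['tcp_rot'],s['contact_force'],ctrl.grip_point_offset)
for n in("side","top"):
    c=ctrl.read_camera(n);np.savez(f'{n}0.npz',**c);cv2.imwrite(f'pics/{n}0.png',c['img'][:,:,::-1]);print(n,c['camera_matrix'].tolist(),c['xyz'],c['rotation'],[k for k in c])
E
```

```text
0.0 [ 0.24635846 -0.62773254  0.22993313] [ 9.82585851e-01  1.85805373e-01 -3.02401569e-05 -1.18635081e-03] [-0.86135436 -0.34485123 -0.44793248] 0.0187
side [[489.4067725417756, 0.0, 255.71305208103675], [0.0, 489.4067725417756, 187.548665488348], [0.0, 0.0, 1.0]] [0.30268568 0.82704144 0.97590542] [-0.05530581  0.35909581  0.91649925 -0.16739353] ['img', 'depth', 'camera_matrix', 'xyz', 'rotation']
top [[368.2872493227333, 0.0, 254.74129730075873], [0.0, 368.2872493227333, 191.88560633252098], [0.0, 0.0, 1.0]] [0.42057287 0.05780359 1.15560759] [ 0.04758048 -0.05193028 -0.70357879  0.70711826] ['img', 'depth', 'camera_matrix', 'xyz', 'rotation']
```

View pics/side0.png

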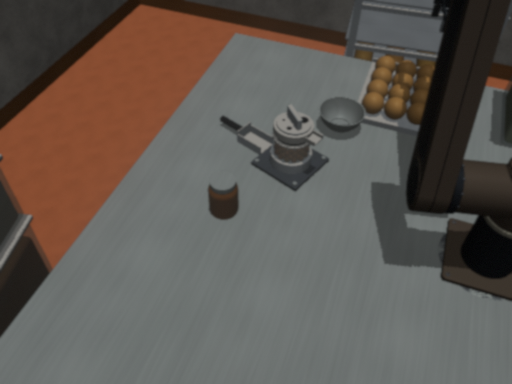

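View pics/top0.png

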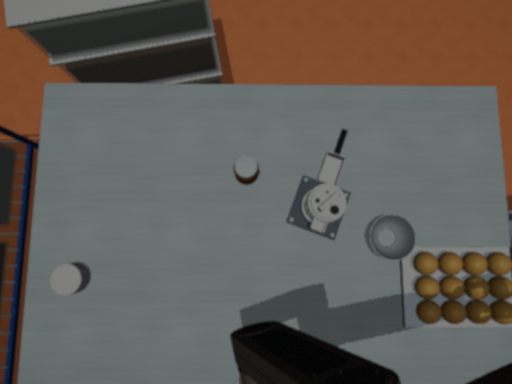

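Side view: the shaker is at about (293,140), with the bowl, scoop and jar around it. Top view: the dial is at (325,203), its large hole near (334,210) and the spout near (318,228). I'll take closer crops.

```bash
cat > h.py <<'E'
import numpy as np,cv2
from scipy.spatial.transform import Rotation as R
from plant import ctrl
def ray(c,u,v):
    K=c['camera_matrix'];d=np.array([(u-K[0,2])/K[0,0],-(v-K[1,2])/K[1,1],-1.])
    return c['xyz'],R.from_quat(c['rotation']).apply(d)
def onz(c,u,v,z):
    o,d=ray(c,u,v);return o+d*(z-o[2])/d[2]
def proj(c,p):
    K=c['camera_matrix'];q=R.from_quat(c['rotation']).inv().apply(np.asarray(p)-c['xyz'])
    return K[0,0]*q[0]/-q[2]+K[0,2],-K[1,1]*q[1]/-q[2]+K[1,2]
E
python3 - <<'E'
from h import *
t=dict(np.load('top0.npz'));s=dict(np.load('side0.npz'))
a=cv2.resize(t['img'][165:245,285:355],None,fx=7,fy=7,interpolation=cv2.INTER_CUBIC)[:,:,::-1]
b=cv2.resize(s['img'][95:195,245:335],None,fx=6,fy=6,interpolation=cv2.INTER_CUBIC)[:,:,::-1]
cv2.imwrite('pics/tc.png',a);cv2.imwrite('pics/sc.png',b)
# base plate: dark-grey mask
hsv=cv2.cvtColor(t['img'],cv2.COLOR_RGB2HSV);m=np.zeros(hsv.shape[:2],np.uint8)
m[170:245,280:360]=(hsv[170:245,280:360,2]<95)*255
n,l,st,_=cv2.connectedComponentsWithStats(m)
print(st)
k=1+st[1:,4].argmax();print(cv2.minAreaRect(np.argwhere(l==k)[:,::-1].astype(np.float32)))
E
```

```text
[[     0      0    512    384 195319]
 [   336    170      4     11     13]
 [   286    175     57     65   1060]
 [   335    183      1      2      2]
 [   342    189      9     14     44]
 [   327    191      1      2      2]
 [   304    194     10     26     82]
 [   316    198      4      5     14]
 [   330    205      9      9     65]
 [   318    208      3      3      7]]
((318.623291015625, 206.17124938964844), (53.01963806152344, 53.4878044128418), 20.556045532226562)
```

View pics/tc.png

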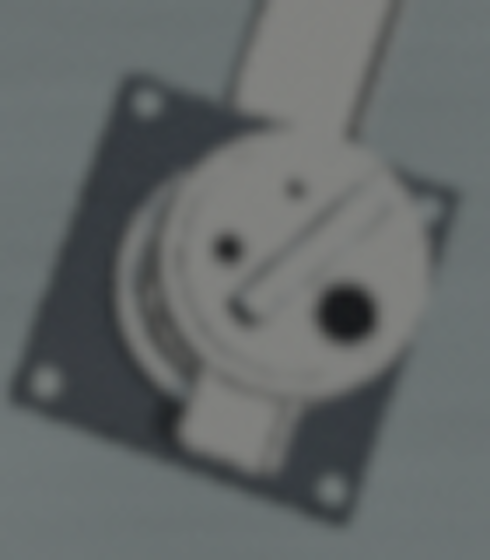

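View pics/sc.png

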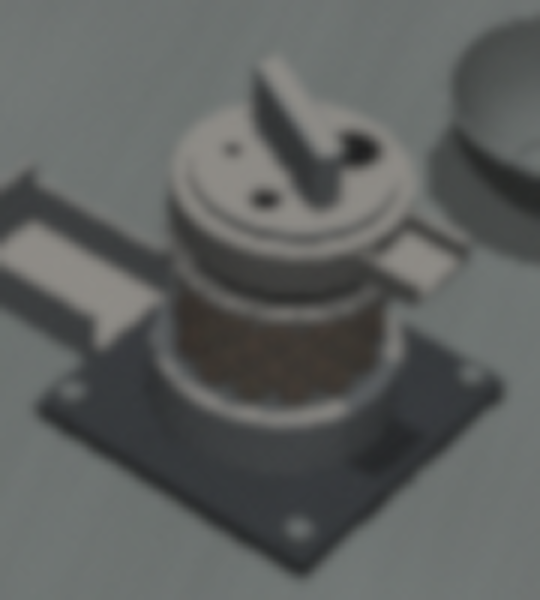

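```bash
python3 - <<'E'
from h import *
t=dict(np.load('top0.npz'));s=dict(np.load('side0.npz'))
T=lambda x,y:((x+.5)/7-.5+285,(y+.5)/7-.5+165)
S=lambda x,y:((x+.5)/6-.5+245,(y+.5)/6-.5+95)
P=np.array([onz(t,*T(*q),.012) for q in[(130,75),(458,190),(347,525),(12,398)]])
o=P.mean(0);print('top plate',P,o,[np.linalg.norm(P[i]-P[i-1]) for i in range(4)])
e=[P[0]-P[3],P[1]-P[2],]; f=[P[1]-P[0],P[2]-P[3]]
for v in e+f:print(np.degrees(np.arctan2(v[1],v[0])))
Q=np.array([onz(s,*S(*q),.012) for q in[(40,407),(298,568),(500,388)]])
print('side plate',Q,(Q[0]+Q[2])/2)
for z in(.146,.149,.152):
  h=onz(t,*T(347,314),z);a=onz(t,*T(228,249),z);b=onz(t,*T(295,189),z)
  h2=onz(s,*S(357,149),z);a2=onz(s,*S(266,199),z);b2=onz(s,*S(233,150),z)
  print(z,h[:2],h2[:2],'|',a[:2],a2[:2],b[:2],b2[:2])
# lid rim bottom seam in side, depth of lid top
for n,c,px in(('t',t,[T(200,330),T(390,200),T(300,160),T(360,265),T(380,200)]),('s',s,[S(200,180),S(300,220),S(395,180)])):
  for u,v in px:
    d=c['depth'][round(v),round(u)];oo,r=ray(c,u,v);print(n,(oo+r*d).round(4))
E
```

```text
top plate [[ 0.63654322 -0.1015485   0.012     ]
 [ 0.58492232 -0.24816585  0.012     ]
 [ 0.4355452  -0.19443606  0.012     ]
 [ 0.49069398 -0.04717552  0.012     ]] [ 0.53692618 -0.14783148  0.012     ] [np.float64(0.1556548182370433), np.float64(0.15543925611017018), np.float64(0.15874638945755953), np.float64(0.15724838747792275)]
-20.44558868992118
-19.783262024001154
-109.39609981298179
-110.53082732129073
side plate [[ 0.63781838 -0.0961498   0.012     ]
 [ 0.49474672 -0.04236148  0.012     ]
 [ 0.43972751 -0.18745931  0.012     ]] [ 0.53877295 -0.14180455  0.012     ]
0.146 [ 0.5161374  -0.16700008] [ 0.51809035 -0.17088786] | [ 0.54163833 -0.12062343] [ 0.54529445 -0.12381895] [ 0.56571052 -0.14765247] [ 0.56890719 -0.1500386 ]
0.149 [ 0.51585343 -0.16633209] [ 0.51731169 -0.16728047] | [ 0.54127859 -0.12009324] [ 0.54441745 -0.12038171] [ 0.56527925 -0.14704197] [ 0.56794483 -0.14650658]
0.152 [ 0.51556947 -0.16566409] [ 0.51653303 -0.16367309] | [ 0.54091885 -0.11956305] [ 0.54354045 -0.11694447] [ 0.56484798 -0.14643147] [ 0.56698248 -0.14297456]
t [ 0.5099 -0.1098  0.1413]
t [ 0.5572 -0.1777  0.1773]
t [ 0.5764 -0.1487  0.152 ]
t [ 0.5356 -0.1726  0.146 ]
t [ 0.5564 -0.1726  0.1825]
s [ 0.5752 -0.1225  0.1485]
s [ 0.5267 -0.1131  0.1486]
s [ 0.4954 -0.1504  0.1513]
```

The top crop shows the plate corners, the large hole at about (347,314), the smaller holes at (228,249) and (295,189), and the bar between them running lower left to upper right. The side crop shows the lid standing proud by about 12 mm.

That gives a shaker axis at about (0.538, -0.145), a spout direction of about 160° and a hole direction of about 225°. I'll move above the wing with tool y at 45°.

```bash
python3 -m pendant '[{"dx":4.5,"dy":-3.4,"twist":-10},{"dx":10,"dy":-7.7,"twist":-20},{"dx":15,"dy":-11.5,"twist":-30},{"dx":20,"dy":-15.3,"twist":-40},{"dx":25,"dy":-19.2,"twist":-50},{"dx":30,"dy":-23,"twist":-60},{"dx":35,"dy":-26.8,"twist":-70},{"dx":40,"dy":-30.7,"twist":-80},{"dx":44.7,"dy":-34.3,"twist":-90},{"dx":44.7,"dy":-34.3,"twist":-100}]' 60 40
python3 -m pendant '[{"twist":-7},{"twist":-13.6},{"twist":-13.6},{"twist":-13.6}]'
python3 - <<'E'
from h import *
s=ctrl.get_state();r=R.from_quat(s['tcp_rot']).as_matrix();p=s['eef_pos']
d=np.array([.538,-.145,.157])-p
print(s['time'],p,'yaw y',np.degrees(np.arctan2(r[1,1],r[0,1])),'tilt',r[:,2],'shift cm in tool',r.T@d*100,s['contact_force'],s['opening'],s['qpos'])
for n in("top","side"):
    c=ctrl.read_camera(n);u,v=map(int,proj(c,[.538,-.145,.17]));cv2.imwrite(f'pics/{n}1.png',cv2.resize(c['img'][v-45:v+45,u-50:u+50],None,fx=6,fy=6,interpolation=cv2.INTER_CUBIC)[:,:,::-1])
E
```

```text
0.1 [ 0.24636286 -0.6278004   0.23006186] yaw y -68.58295699096861 tilt [-4.84198540e-04  2.09997454e-03 -9.99997678e-01] shift cm in tool [ 44.77718063 -34.28127831   7.39343508] [ 0.68655804 -0.110026    0.04841652] 1.001443978466848 [-1.34701345e+00  2.87121412e-01  1.57801966e+00 -6.36914929e-06
  1.27860665e+00 -1.50012867e-01]$[0]: bad value
$[0]: bad value
```

View pics/side1.png

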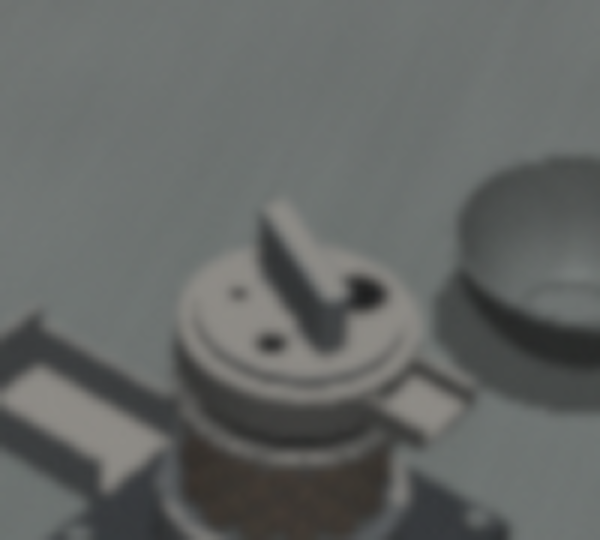

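The picture shows the scene unchanged, because the move was refused. It looks as if rows need all four keys.

```bash
python3 -m pendant '[{"dx":4.5,"dy":-3.4,"dz":0,"twist":-10},{"dx":10,"dy":-7.7,"dz":0,"twist":-20},{"dx":15,"dy":-11.5,"dz":0,"twist":-30},{"dx":20,"dy":-15.3,"dz":0,"twist":-40},{"dx":25,"dy":-19.2,"dz":0,"twist":-50},{"dx":30,"dy":-23,"dz":0,"twist":-60},{"dx":35,"dy":-26.8,"dz":0,"twist":-70},{"dx":40,"dy":-30.7,"dz":0,"twist":-80},{"dx":44.7,"dy":-34.3,"dz":0,"twist":-90},{"dx":44.7,"dy":-34.3,"dz":0,"twist":-100}]' 60 40
cat > st.py <<'E'
from h import *
s=ctrl.get_state();r=R.from_quat(s['tcp_rot']).as_matrix();p=s['eef_pos']
d=np.array([.538,-.145,.157])-p
print(s['time'],p,'yaw y',np.degrees(np.arctan2(r[1,1],r[0,1])),'tilt',r[:,2].round(3),'shift cm in tool',r.T@d*100,s['contact_force'],s['opening'],s['finger_force'])
E
python3 st.py
```

```text
time: 1.45
eef_pos: [0.5386, -0.1421, 0.2312]
tcp_rot: [0.484, 0.875, 0.0, -0.0]
contact_force: [0.3, -0.9, 0.9]
opening: 0.6
finger_force: 0.0
1.45 [ 0.5386155  -0.14212489  0.23119442] yaw y 32.05812632803458 tilt [ 0.     0.001 -1.   ] shift cm in tool [-0.21530721 -0.2084115   7.41921722] [ 0.29318832 -0.85184079  0.88623717] 0.5996401034458205 0.0
```

```bash
python3 -m pendant '[{"dx":-0.2,"dy":-0.2,"dz":0,"twist":-7},{"dx":-0.2,"dy":-0.2,"dz":1,"twist":-13},{"dx":-0.2,"dy":-0.2,"dz":2,"twist":-13},{"dx":-0.2,"dy":-0.2,"dz":2,"twist":-13},{"dx":-0.2,"dy":-0.2,"dz":2,"twist":-13}]'
python3 st.py
python3 - <<'E'
from h import *
c=ctrl.read_camera("side");u,v=map(int,proj(c,[.538,-.145,.17]));cv2.imwrite('pics/side2.png',cv2.resize(c['img'][v-45:v+45,u-50:u+50],None,fx=6,fy=6,interpolation=cv2.INTER_CUBIC)[:,:,::-1])
E
```

```text
time: 2.08
eef_pos: [0.5367, -0.1487, 0.2114]
tcp_rot: [0.388, 0.922, 0.0, 0.0]
contact_force: [0.4, -0.3, -0.8]
opening: 0.6
finger_force: 0.0
2.075 [ 0.53674217 -0.1487033   0.21141433] yaw y 44.359552381822304 tilt [ 0. -0. -1.] shift cm in tool [0.17699576 0.34874601 5.44143462] [ 0.3719149  -0.32383924 -0.78807042] 0.5997069740811385 0.0
```

View pics/side2.png

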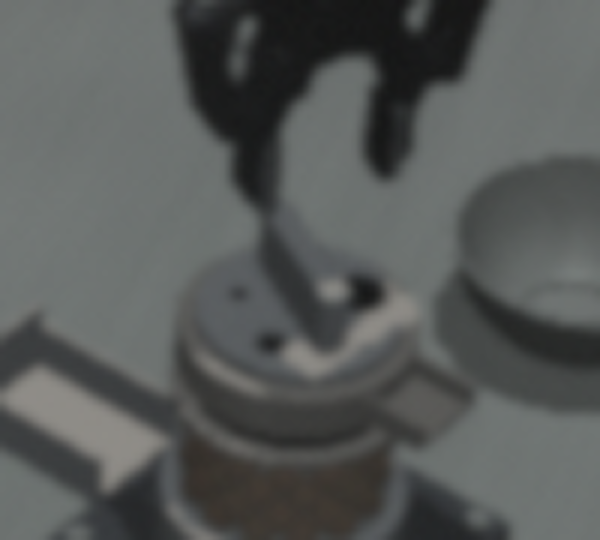

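The picture shows the fingers above and straddling the bar, with their line square to it. Now I'll correct the offset and go down.

```bash
python3 -m pendant '[{"dx":0.2,"dy":0.35,"dz":0.5,"twist":0},{"dx":0.2,"dy":0.35,"dz":1.5,"twist":0},{"dx":0.2,"dy":0.35,"dz":2.5,"twist":0},{"dx":0.2,"dy":0.35,"dz":3.5,"twist":0},{"dx":0.2,"dy":0.35,"dz":4.5,"twist":0},{"dx":0.2,"dy":0.35,"dz":5.2,"twist":0},{"dx":0.2,"dy":0.35,"dz":5.2,"twist":0}]'
python3 st.py
python3 -m pendant '[{"dx":0,"dy":0,"dz":0,"twist":0},{"dx":0,"dy":0,"dz":0,"twist":0},{"dx":0,"dy":0,"dz":0,"twist":0},{"dx":0,"dy":0,"dz":0,"twist":0}]' 20 20
python3 st.py
```

```text
time: 3.0
eef_pos: [0.5374, -0.1445, 0.1585]
tcp_rot: [0.387, 0.922, 0.0, -0.001]
contact_force: [0.9, -0.7, 0.0]
opening: 0.602
finger_force: 0.0
3.0 [ 0.53742048 -0.14451826  0.15845741] yaw y 44.41601986294909 tilt [-0.001  0.001 -1.   ] shift cm in tool [-0.07518044  0.0077544   0.14562795] [ 0.94575759 -0.71630007  0.03448865] 0.6018793521224025 0.0
time: 3.5
eef_pos: [0.5379, -0.1447, 0.1595]
tcp_rot: [0.387, 0.922, 0.0, 0.0]
contact_force: [0.7, 0.1, -0.5]
opening: 0.202
finger_force: 0.0
3.5 [ 0.53792507 -0.14473986  0.15954023] yaw y 44.4146291680315 tilt [ 0. -0. -1.] shift cm in tool [-0.0237349  -0.01289639  0.2540291 ] [ 0.71535485  0.09732635 -0.46709856] 0.2016871121563951 0.0
```

```bash
python3 -m pendant '[{"dx":0,"dy":0,"dz":0,"twist":0},{"dx":0,"dy":0,"dz":0,"twist":0},{"dx":0,"dy":0,"dz":0,"twist":0},{"dx":0,"dy":0,"dz":0,"twist":0}]' 0 70
python3 st.py
```

```text
time: 4.0
eef_pos: [0.5377, -0.1453, 0.1598]
tcp_rot: [0.387, 0.922, -0.001, 0.0]
contact_force: [-3.5, -2.8, 4.1]
opening: 0.149
finger_force: 70.8
4.0 [ 0.53770013 -0.14525606  0.15975524] yaw y 44.42410588615339 tilt [-0.    -0.001 -1.   ] shift cm in tool [-0.00253991  0.0396493   0.27548075] [-3.45221473 -2.84242411  4.09032179] 0.14934734700065558 70.83881735801697
```

Gripped. Next I'll press the lid down slowly.

```bash
python3 -m pendant '[{"dx":0,"dy":-0.03,"dz":0.1,"twist":0},{"dx":0,"dy":-0.03,"dz":0.2,"twist":0},{"dx":0,"dy":-0.03,"dz":0.3,"twist":0},{"dx":0,"dy":-0.03,"dz":0.4,"twist":0},{"dx":0,"dy":-0.03,"dz":0.5,"twist":0},{"dx":0,"dy":-0.03,"dz":0.6,"twist":0}]'
python3 st.py
```

```text
time: 4.75
eef_pos: [0.5379, -0.1453, 0.1568]
tcp_rot: [0.387, 0.922, -0.001, 0.0]
contact_force: [-9.5, -0.5, 16.3]
opening: 0.151
finger_force: 72.5
4.75 [ 0.53785799 -0.14532211  0.15680986] yaw y 44.440172010160964 tilt [-0.    -0.001 -1.   ] shift cm in tool [ 0.01304588  0.03267513 -0.01905026] [-9.45800297 -0.46779522 16.3055207 ] 0.15087794409573888 72.52524375915527
```

```bash
python3 -m pendant '[{"dx":0,"dy":0,"dz":0.1,"twist":0},{"dx":0,"dy":0,"dz":0.2,"twist":0},{"dx":0,"dy":0,"dz":0.3,"twist":0},{"dx":0,"dy":0,"dz":0.4,"twist":0},{"dx":0,"dy":0,"dz":0.5,"twist":0},{"dx":0,"dy":0,"dz":0.6,"twist":0}]'
python3 st.py
```

```text
time: 5.5
eef_pos: [0.5379, -0.1453, 0.1508]
tcp_rot: [0.387, 0.922, -0.001, 0.0]
contact_force: [-9.2, 0.3, 15.5]
opening: 0.15
finger_force: 72.5
5.5 [ 0.53787776 -0.1453308   0.15079064] yaw y 44.44160885099256 tilt [-0.    -0.001 -1.   ] shift cm in tool [ 0.01474561  0.03132851 -0.62097253] [-9.17928783  0.26226421 15.50910545] 0.15021495810990862 72.52609133720398
```

```bash
python3 -m pendant '[{"dx":0,"dy":0,"dz":0.1,"twist":0},{"dx":0,"dy":0,"dz":0.2,"twist":0},{"dx":0,"dy":0,"dz":0.3,"twist":0}]'
```

```text
time: 5.88
eef_pos: [0.5379, -0.1454, 0.1487]
tcp_rot: [0.387, 0.922, -0.001, -0.0]
contact_force: [-11.7, 1.1, 21.6]
opening: 0.145
finger_force: 73.5
```

```bash
python3 -m pendant '[{"dx":0,"dy":0,"dz":0.1,"twist":0},{"dx":0,"dy":0,"dz":0.2,"twist":0},{"dx":0,"dy":0,"dz":0.2,"twist":0}]'
```

```text
time: 6.25
eef_pos: [0.538, -0.1454, 0.1486]
tcp_rot: [0.387, 0.922, -0.001, -0.0]
contact_force: [-14.9, 0.8, 27.3]
opening: 0.144
finger_force: 74.1
```

```bash
python3 -m pendant '[{"dx":0,"dy":0,"dz":0.1,"twist":0},{"dx":0,"dy":0,"dz":0.2,"twist":0},{"dx":0,"dy":0,"dz":0.2,"twist":0}]'
python3 st.py
python3 - <<'E'
from h import *
c=ctrl.read_camera("side");u,v=map(int,proj(c,[.538,-.145,.13]));cv2.imwrite('pics/side3.png',cv2.resize(c['img'][v-35:v+35,u-40:u+40],None,fx=8,fy=8,interpolation=cv2.INTER_CUBIC)[:,:,::-1])
E
```

```text
time: 6.62
eef_pos: [0.5381, -0.1454, 0.1486]
tcp_rot: [0.387, 0.922, -0.001, -0.0]
contact_force: [-17.9, 2.2, 33.8]
opening: 0.146
finger_force: 75.2
6.625 [ 0.53813885 -0.14543366  0.14855115] yaw y 44.46988189690645 tilt [-0.001 -0.001 -1.   ] shift cm in tool [ 0.04083188  0.01900152 -0.84491156] [-17.85481552   2.19294784  33.78024703] 0.1461972881406472 75.1750659942627
```

View pics/side3.png

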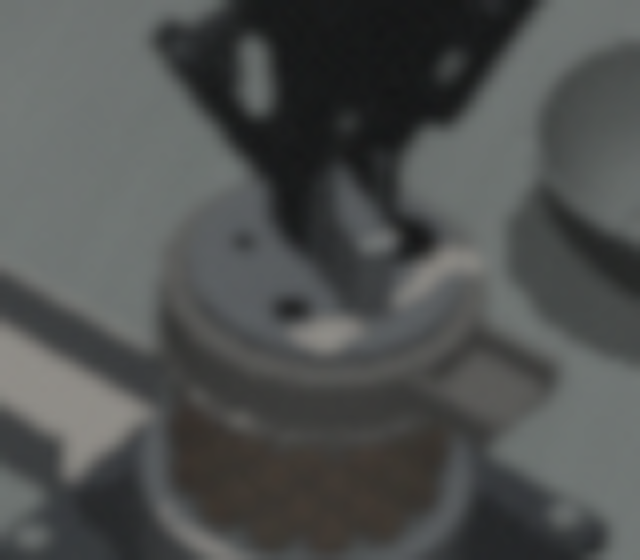

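The picture shows the lid's lower rim resting on the flange with no gap, around (330,430). The TCP has stalled at z = 0.1486 with 34 N, so the lid is home. Now I'll unload.

```bash
python3 -m pendant '[{"dx":0,"dy":0,"dz":-0.1,"twist":0},{"dx":0,"dy":0,"dz":-0.2,"twist":0},{"dx":0,"dy":0,"dz":-0.3,"twist":0},{"dx":0,"dy":0,"dz":-0.4,"twist":0},{"dx":0,"dy":0,"dz":-0.5,"twist":0},{"dx":0,"dy":0,"dz":-0.6,"twist":0},{"dx":0,"dy":0,"dz":-0.7,"twist":0},{"dx":0,"dy":0,"dz":-0.7,"twist":0}]'
python3 st.py
```

```text
time: 7.68
eef_pos: [0.5378, -0.1453, 0.1489]
tcp_rot: [0.387, 0.922, -0.0, 0.0]
contact_force: [-5.2, -1.5, 9.3]
opening: 0.151
finger_force: 71.5
7.675 [ 0.53776119 -0.14529435  0.148881  ] yaw y 44.42643897878514 tilt [ 0.    -0.001 -1.   ] shift cm in tool [ 0.00372401  0.03723259 -0.8119227 ] [-5.18452997 -1.54327467  9.32857906] 0.15052191547300875 71.5294897556305
```

```bash
python3 -m pendant '[{"dx":0,"dy":0,"dz":-0.08,"twist":0},{"dx":0,"dy":0,"dz":-0.16,"twist":0},{"dx":0,"dy":0,"dz":-0.24,"twist":0},{"dx":0,"dy":0,"dz":-0.32,"twist":0},{"dx":0,"dy":0,"dz":-0.4,"twist":0},{"dx":0,"dy":0,"dz":-0.48,"twist":0},{"dx":0,"dy":0,"dz":-0.56,"twist":0},{"dx":0,"dy":0,"dz":-0.64,"twist":0},{"dx":0,"dy":0,"dz":-0.72,"twist":0},{"dx":0,"dy":0,"dz":-0.8,"twist":0}]'
python3 st.py
```

```text
time: 8.93
eef_pos: [0.5376, -0.1452, 0.1535]
tcp_rot: [0.387, 0.922, -0.0, 0.0]
contact_force: [0.9, -6.2, -6.0]
opening: 0.15
finger_force: 69.4
8.925 [ 0.53755271 -0.14518063  0.15353331] yaw y 44.41148693778396 tilt [ 0.    -0.001 -1.   ] shift cm in tool [-0.01861389  0.0445356  -0.34666511] [ 0.89147353 -6.24151682 -5.98642068] 0.14951281884591114 69.39765214920044
```

```bash
python3 -m pendant '[{"dx":0,"dy":0,"dz":-0.08,"twist":0},{"dx":0,"dy":0,"dz":-0.16,"twist":0},{"dx":0,"dy":0,"dz":-0.24,"twist":0},{"dx":0,"dy":0,"dz":-0.32,"twist":0},{"dx":0,"dy":0,"dz":-0.4,"twist":0},{"dx":0,"dy":0,"dz":-0.48,"twist":0},{"dx":0,"dy":0,"dz":-0.56,"twist":0},{"dx":0,"dy":0,"dz":-0.62,"twist":0}]'
python3 st.py
```

```text
time: 9.93
eef_pos: [0.5375, -0.1451, 0.1582]
tcp_rot: [0.387, 0.922, -0.0, 0.0]
contact_force: [3.7, -6.9, -12.2]
opening: 0.147
finger_force: 68.6
9.925 [ 0.5374554  -0.14512136  0.15817545] yaw y 44.40353930724966 tilt [ 0. -0. -1.] shift cm in tool [-0.02936968  0.04739701  0.11756245] [  3.652135    -6.89822485 -12.2396432 ] 0.14725627344361533 68.59328269958496
```

Force is 12.2 N with a rise of about 9.5 mm. I'll hold it there.

```bash
python3 -m pendant '[{"dx":0,"dy":0,"dz":0,"twist":0},{"dx":0,"dy":0,"dz":0,"twist":0},{"dx":0,"dy":0,"dz":0,"twist":0},{"dx":0,"dy":0,"dz":0,"twist":0},{"dx":0,"dy":0,"dz":0,"twist":0}]'; python3 -m pendant '[{"dx":0,"dy":0,"dz":0,"twist":0},{"dx":0,"dy":0,"dz":0,"twist":0},{"dx":0,"dy":0,"dz":0,"twist":0},{"dx":0,"dy":0,"dz":0,"twist":0},{"dx":0,"dy":0,"dz":0,"twist":0}]'
python3 st.py
python3 - <<'E'
from h import *
c=ctrl.read_camera("side");u,v=map(int,proj(c,[.538,-.145,.13]));cv2.imwrite('pics/side4.png',cv2.resize(c['img'][v-35:v+35,u-40:u+40],None,fx=8,fy=8,interpolation=cv2.INTER_CUBIC)[:,:,::-1])
E
```

```text
time: 10.55
eef_pos: [0.5375, -0.1451, 0.1581]
tcp_rot: [0.387, 0.922, -0.0, 0.0]
contact_force: [4.6, -8.1, -12.1]
opening: 0.147
finger_force: 68.6
time: 11.18
eef_pos: [0.5375, -0.1451, 0.1581]
tcp_rot: [0.388, 0.922, -0.0, 0.0]
contact_force: [4.1, -7.3, -12.3]
opening: 0.151
finger_force: 68.6
11.175 [ 0.53746439 -0.14512551  0.15809808] yaw y 44.39998284545317 tilt [ 0. -0. -1.] shift cm in tool [-0.02844772  0.04704602  0.10982514] [  4.05867366  -7.30216676 -12.28788868] 0.1508996364617223 68.61341714859009
```

View pics/side4.png

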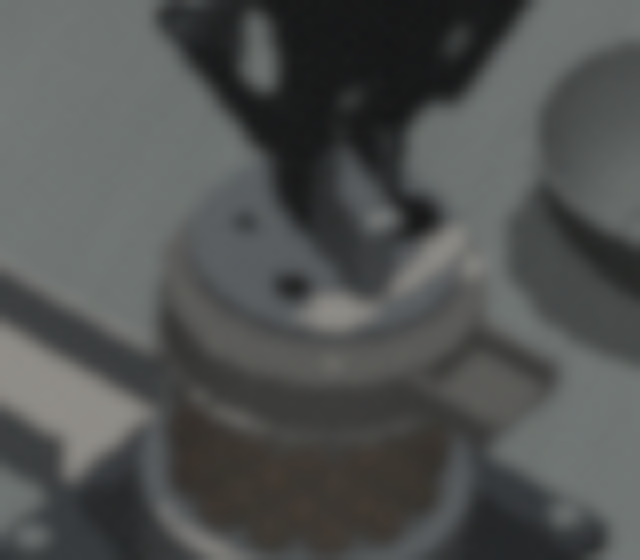

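The dial's disc is raised (disc edge near (340,330)), while the lid rim stays flush with the flange, so it held. Next I'll lower the dial.

```bash
python3 -m pendant '[{"dx":0,"dy":0,"dz":0.13,"twist":0},{"dx":0,"dy":0,"dz":0.26,"twist":0},{"dx":0,"dy":0,"dz":0.4,"twist":0},{"dx":0,"dy":0,"dz":0.54,"twist":0},{"dx":0,"dy":0,"dz":0.68,"twist":0},{"dx":0,"dy":0,"dz":0.82,"twist":0},{"dx":0,"dy":0,"dz":0.96,"twist":0},{"dx":0,"dy":0,"dz":1.1,"twist":0},{"dx":0,"dy":0,"dz":1.24,"twist":0},{"dx":0,"dy":0,"dz":1.3,"twist":0}]'
python3 st.py
```

```text
time: 12.48
eef_pos: [0.5377, -0.1452, 0.1489]
tcp_rot: [0.387, 0.922, -0.0, 0.0]
contact_force: [-3.9, -4.3, 5.3]
opening: 0.144
finger_force: 70.8
12.475 [ 0.53769433 -0.14522646  0.14892208] yaw y 44.42714005887083 tilt [-0.    -0.001 -1.   ] shift cm in tool [-0.00544363  0.03723732 -0.80781075] [-3.85464311 -4.29107833  5.34821756] 0.14416912615927258 70.77287435531616
```

```bash
python3 -m pendant '[{"dx":0,"dy":0,"dz":-0.05,"twist":5},{"dx":0,"dy":0,"dz":-0.05,"twist":11},{"dx":0,"dy":0,"dz":-0.05,"twist":18},{"dx":0,"dy":0,"dz":-0.05,"twist":25},{"dx":0,"dy":0,"dz":-0.05,"twist":32},{"dx":0,"dy":0,"dz":-0.05,"twist":39},{"dx":0,"dy":0,"dz":-0.05,"twist":46},{"dx":0,"dy":0,"dz":-0.05,"twist":53},{"dx":0,"dy":0,"dz":-0.05,"twist":60},{"dx":0,"dy":0,"dz":-0.05,"twist":64.5}]'
python3 -m pendant '[{"dx":0,"dy":0,"dz":0,"twist":0},{"dx":0,"dy":0,"dz":0,"twist":0}]'
python3 st.py
```

```text
time: 13.72
eef_pos: [0.5406, -0.1447, 0.1498]
tcp_rot: [0.82, 0.572, 0.004, 0.003]
contact_force: [6.8, -2.5, -1.6]
opening: 0.151
finger_force: 69.8
time: 13.98
eef_pos: [0.5406, -0.1447, 0.1497]
tcp_rot: [0.82, 0.573, 0.004, 0.003]
contact_force: [6.5, -3.2, -1.7]
opening: 0.146
finger_force: 70.0
13.975 [ 0.540627   -0.14465845  0.14974968] yaw y -20.13444857732971 tilt [ 0.009 -0.    -1.   ] shift cm in tool [-0.12029662 -0.22883807 -0.72733133] [ 6.45715815 -3.18799717 -1.6864806 ] 0.14628463131806435 70.00786900520325
```

```bash
python3 -m pendant '[{"dx":0,"dy":0.1,"dz":0.05,"twist":0},{"dx":0,"dy":0.2,"dz":0.1,"twist":0},{"dx":0,"dy":0.2,"dz":0.1,"twist":0}]'
python3 st.py
```

```text
time: 14.35
eef_pos: [0.5408, -0.1448, 0.149]
tcp_rot: [0.82, 0.573, 0.002, 0.0]
contact_force: [3.4, 2.5, 3.1]
opening: 0.146
finger_force: 70.7
14.35 [ 0.5407748  -0.14483401  0.14896984] yaw y -20.110943404359546 tilt [ 0.003  0.001 -1.   ] shift cm in tool [-0.10895689 -0.25268463 -0.80398036] [3.44582799 2.46355731 3.06845764] 0.14597184348735603 70.73089241981506
```

```bash
python3 -m pendant '[{"dx":0,"dy":0,"dz":0,"twist":0},{"dx":0,"dy":0,"dz":0,"twist":0},{"dx":0,"dy":0,"dz":0,"twist":0},{"dx":0,"dy":0,"dz":0,"twist":0}]' 60 20
python3 -m pendant '[{"dx":0,"dy":0,"dz":-2,"twist":0},{"dx":0,"dy":0,"dz":-5,"twist":0},{"dx":0,"dy":0,"dz":-9,"twist":0},{"dx":-5,"dy":-5,"dz":-12,"twist":0},{"dx":-10,"dy":-10,"dz":-12,"twist":0},{"dx":-14,"dy":-14,"dz":-12,"twist":0},{"dx":-18,"dy":-18,"dz":-12,"twist":0},{"dx":-18,"dy":-18,"dz":-12,"twist":0}]'
python3 - <<'E'
from h import *
c=ctrl.read_camera("top");np.savez('top5.npz',**c)
a=cv2.resize(c['img'][165:245,285:355],None,fx=7,fy=7,interpolation=cv2.INTER_CUBIC)[:,:,::-1]
c=ctrl.read_camera("side");np.savez('side5.npz',**c);u,v=map(int,proj(c,[.538,-.145,.13]));b=cv2.resize(c['img'][v-40:v+40,u-22:u+22],None,fx=7,fy=7,interpolation=cv2.INTER_CUBIC)[:,:,::-1]
cv2.imwrite('pics/fin.png',np.hstack([a,b]))
E
```

```text
time: 14.85
eef_pos: [0.5391, -0.1455, 0.1476]
tcp_rot: [0.82, 0.573, -0.0, -0.0]
contact_force: [-0.2, 0.7, 1.1]
opening: 0.599
finger_force: 0.0
time: 15.85
eef_pos: [0.3061, -0.2539, 0.2681]
tcp_rot: [0.821, 0.571, -0.0, 0.0]
contact_force: [1.0, 0.2, 0.0]
opening: 0.602
finger_force: 0.0
```

View pics/fin.png

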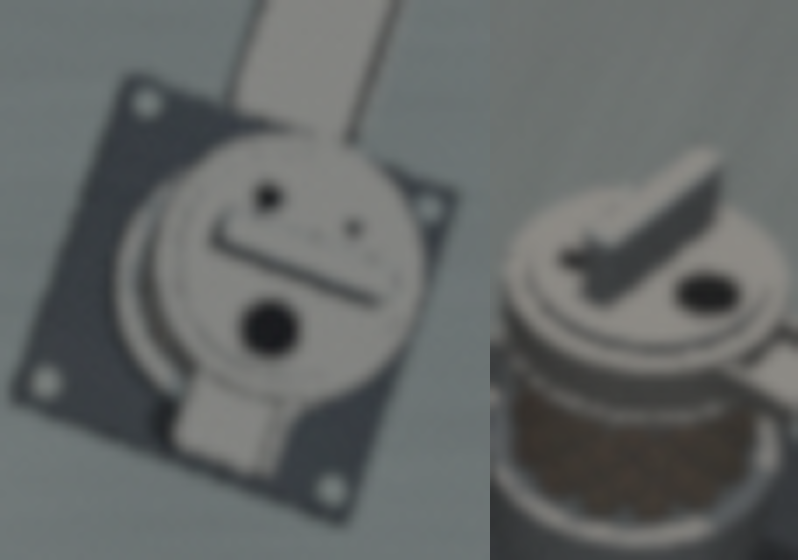

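In the left crop the bar runs parallel to the plate edge (slopes 0.36 and 0.365), and the large hole at (269,328) faces the spout at (225,430). In the right crop the lid is flush and the dial is down. I'll do a quick height check from depth, then hand in if it passes.

```bash
python3 - <<'E'
from h import *
t=dict(np.load('top5.npz'));t0=dict(np.load('top0.npz'))
T=lambda x,y:((x+.5)/7-.5+285,(y+.5)/7-.5+165)
h=onz(t,*T(269,328),.138);v=h[:2]-[.5385,-.1465];print('hole dir',np.degrees(np.arctan2(v[1],v[0]))%360,np.hypot(*v))
def z(c,u,v):
  o,r=ray(c,u,v);return (o+r*c['depth'][round(v),round(u)])[2]
print('disc/lid z',[round(z(t,*T(x,y)),4) for x,y in[(200,290),(340,345),(300,170),(190,330)]],'before',[round(z(t0,*T(x,y)),4) for x,y in[(300,160),(200,330),(360,265)]])
if abs(np.degrees(np.arctan2(v[1],v[0]))%360-160)<6: print(ctrl.sign_off())
E
```

```text
hole dir 162.137550340099 0.02871468321989678
disc/lid z [np.float64(0.1371), np.float64(0.1364), np.float64(0.1373), np.float64(0.1318)] before [np.float64(0.152), np.float64(0.1413), np.float64(0.146)]
the job is handed in; nothing more can be done
None
```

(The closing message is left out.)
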